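Index the tool turret and seat the square-tanged former

TASK

Turn the turret's round table (its upright posts are there to push) until the empty socket lines up with the brass pointer. Then take the loose former with the square tang and set it in that socket, pressing while turning it little by little until the square drops in and it sits fully home, upright, flange down on the collar. Let go of it with the socket still in line with the pointer, and leave the other loose things on the bench where they are.

Things in the scene. Friction and masses are not known exactly. Their poses are not given: they have to be found in the camera images.
- turret_base: Fixed grey round base (210 mm across, 22 mm tall) of the indexing turret, bolted to the bench. Origin on the bench, on the turret's vertical axis; its -x points to the brass pointer.
- pointer (a point): Tip (top face) of the fixed flat brass arrow head, 36 x 36 mm, that points at the turret's axis from just outside the table: tip 122 mm from the axis along the base's own -x, 47 mm above the bench.
- turret (a joint): Angle (rad, counterclockwise from above) of the turret's round bright table, 236 mm across, 16 mm thick, top face 40 mm above the bench. 0 and 2 pi: empty socket at the pointer. It turns freely both ways without end and stays where it is left: friction 0.9 N m, so about 9 N at a post turns it.
- load_point (a point): Fixed point 80 mm from the turret's axis straight in from the brass pointer, 62 mm above the bench: where the empty socket's mouth belongs.
- socket_mouth (a point): Centre of the empty socket's mouth on the turning table, 80 mm from its axis, 62 mm above the bench: a round dark collar, 56 mm outside, 22 mm tall, holding a bright sleeve with a square recess 27.8 mm across flats, 22 mm deep, no chamfer. The square stands at ANY angle, NOT told by this point's axes: see it from above or find it by feel. The sleeve cannot be turned by hand.
- turret_hub (a point): Centre of the turning table's top hub, on its axis, 48 mm above the bench; x points away from the empty socket, z up. At 120 degrees either side of the empty socket two like collars are already filled with other tools, fixed there, tops 111 and 93 mm above the bench.
- former: Loose steel tool standing upright, 0.45 kg (varies), 72 mm tall. Origin: centre of underside, z up. From the bottom: square tang 26 x 26 mm, 20 mm long (lowest 2.5 mm tapers to 24 mm); round flange 48 mm across from 20 to 26 mm; square body 30 x 30 mm from 26 to 64 mm; low dome. Flats of tang and body line up with each other and with its x and y axes.
- former_grip (a point): On the former's square body, 50 mm above its underside; grip it here across two flats, tips above the flange. Fully home, the flange rests on the collar with the tang 20 mm inside; 4 degrees of turn off the square either way still lets it in. Once more than the 2.5 mm taper is in, it only needs pressing down: turning on would drag the table round.
- ball_stake: Bystander: loose round steel stake with a ball head, round foot 38 mm across, 64 mm tall, about 90 mm from the former. Origin at its underside. Does not fit.
- collar: Bystander: loose dark steel ring, 42 mm across, 14 mm high, about 90 mm from the former. Origin at its underside.
- hammer: Bystander: hammer lying across the far side of the bench.
- spun_bowl: Bystander: steel bowl, 160 mm across, 65 mm high, on the right (-y) of the bench.
- spanner: Bystander: spanner lying on the left (+y) of the bench.
- tin: Bystander: plain metal can, 64 mm across, 90 mm high, on the right far side.
- post0 (a point): Top of a round upright steel push post, 12 mm across, 60 mm tall, on the turning table 100 mm from its axis, 60 degrees counterclockwise (from above) of the empty socket; the top is 100 mm above the bench.
- post1 (a point): Top of a round upright steel push post, 12 mm across, 60 mm tall, on the turning table 100 mm from its axis, opposite the empty socket; the top is 100 mm above the bench.
- post2 (a point): Top of a round upright steel push post, 12 mm across, 60 mm tall, on the turning table 100 mm from its axis, 60 degrees clockwise of the empty socket; the top is 100 mm above the bench.
Mind the look-alikes: they are no part of the job. Leave any red look-alike of the former alone.

How it is judged:
On the way, in this order (a step that is already met when the one before it is completed fails the run):
1. the empty socket has been brought to the pointer (horizontal distance between socket_mouth and load_point below 0.008 m), for 0.2 s.
2. the former has dropped home into the socket (z of former in the frame of socket_mouth below -0.0165 m and horizontal distance between former and socket_mouth below 0.004 m and angle between former's own z axis and vertical below 0.07 rad), for 0.2 s.
At the end, for the whole second after the job is handed in: The empty socket's mouth is within 8 mm (horizontally) of the load point at the pointer; the former is upright (within 4 degrees), centred within 4 mm, its tang at least 16.5 mm of its 20 mm inside the socket, released and at rest (all of step 2 and horizontal distance between socket_mouth and load_point below 0.008 m and linear speed of former below 0.02 m/s); the robot touches nothing.
It fails at once if one of the other loose things (ball stake, collar, hammer, bowl, spanner, tin) is shoved more than 30 mm (distance of any of ball_stake, collar, hammer, spun_bowl, spanner, tin from where it was at the start of the episode above 0.03 m).
It also fails if it takes over 72 s, if anything falls off the work surface, if the arm or the gripper's body presses on something with over 40 N, if the wrist force passes 120 N, or if a joint passes its speed limit or range.

ROBOT

A 6-joint arm with a two-finger parallel gripper is mounted at the origin on the work surface. World frame = base frame: x ahead of the robot, y to its left, z up, the work surface at z = 0. Lengths are in m, angles in rad, forces in N, time in s.
With the tool pointing down it reaches from about 0.35 to 1 m from the base axis. Payload 7.1 kg.
Tool frame: the origin (TCP) lies midway between the tips of the shut fingers; the grasp point (between the pads) lies 19 mm behind it; x points along the fingers, z is the direction in which the jaws open and shut, and the axes are right-handed (so a half turn about x gives the same grasp; the last joint's range is limited). The gripper opens to 85 mm and grips with 20 to 120 N. Pads are 22 mm wide; open, the fingers measure 114 mm over their backs; the gripper's body (76 mm by 85 mm) begins 54 mm behind the grasp point. The pads swing forward as they close: fully open they stand 13 mm farther back than shut.
Start: joints at [-1.307, 0.423, 1.63, -0, 1.089, -0.019], TCP at [0.174, -0.6, 0.231] pointing down, gripper open.
Joint ranges: [-3, 3], [-0.9, 2.11], [0.09, 2.58], [-1.31, 4.45], [0.11, 2.69], [-2.54, 2.54]. Speed limits (rad/s): [2.39, 2.39, 3.01, 3.14, 3.14, 3.14].

INTERFACE

Orientations are given as [roll, pitch, yaw] about the fixed x, y, z axes, in that order (R = Rz(yaw) Ry(pitch) Rx(roll)).
In Python, from rig import env gives the robot as it stands. The module is installed in compiled form; this text tells all that it offers.
- The arm moves only by the shell command python3 -m handwheel 'ROWS' [FORCE]. ROWS is JSON, a list of rows, each a list of 7 numbers: the turn, a rotation vector about the tool's x, y, z in degrees, then the shift along the tool's x, y, z in mm, then the opening in per cent of the stroke, from 0 (shut) to 100 (fully open). A call has 1 to 8 rows; each row shifts and turns the commanded pose from where the row before left it, along the tool's axes as they then stand; what a row does not reach is not made up. A row lasts 1/12 s, in which the tool goes at most 41.7 mm and 7.16 degrees, less where a joint would pass 70% of its speed; a pose out of reach is approached as far as the arm can. A call with a gripper value outside its range is refused whole. The fingers move at their own pace and stop on an object; FORCE is the grip in N (left out, the last holds). Time passes only in rows, so rows that do not move let the fingers close. It gives the time, the measured TCP pose, the force and the opening at its end, in the units of the state.
- env.observe(): the state, without advancing time (a new reading comes with each control period).
- env.camera(name): name is "scene" or "top"; returns the picture (480x640x3 uint8, red, green, blue); there is no depth.
- env.camera_info(name): a dict with "intrinsics" (3x3 intrinsics, pixels), "view" (4x4, takes a point from world to camera coordinates). Camera axes: x right, y down, z forward; pixel columns grow to the right and rows downward; lengths in m; the calibration is good to about 2 mm. A picture is of the moment at which its call begins. camera_info takes no time and is no camera call.
- env.hand_in(): hands the job in, once; it reports no verdict.
Trained networks look in the newest picture that a camera, given by its name, has taken for a name from the list of things; names that differ only in an ending like _2 or _b are one class to them, and where a whole thing is asked for, a point or a joint stands for the part that bears it (a point fixed in the world has none). Each returns a list of dicts, best first, with "score" (0 to 1); they miss things now and then, are a little off and sometimes report something else, mostly with a low value. They report only what shows in the picture. A call takes as long as a camera call. They do not tell look-alikes from the thing itself.
- env.boxes_of(camera, query): "centre" ([column, row] in pixels, amid what is visible of it).
- env.outline_of(camera, query): "region" (480x640 bool, what is visible of it) and "centre" ([column, row] in pixels, amid what is visible of it).
The state is a dict: "clock": time; "qpos": joint angles; "qd": joint speeds; "joint_efforts": joint torques, N m; "tcp_pos": TCP position; "orientation": TCP orientation; "ft_force": force on the tool from outside, world axes, zero at the start; "moment": the same for the moment, N m; "gripper_width": finger opening in m.
Only numpy, scipy, OpenCV 4.12 (cv2) and the standard library are available. Lean on these libraries where they do the work, as an engineer would, in place of code of your own. Each camera call takes 0.05 s, during which the arm holds its last target.

## Working session

There is one attempt and no reset: what is moved stays moved. The work goes in short steps, Python scripts to look and compute and a shell command to move; the robot and the scene stay as the last step left them, time stands still between calls to the robot, and variables do not carry over. Pictures are saved under pics/ and viewed, and the job is handed in when it is done.

```bash
mkdir -p pics; python3 - <<'E'
from rig import env
import cv2
for n in("scene","top"):
    im=env.camera(n); cv2.imwrite(f"pics/{n}0.png",im[:,:,::-1])
    ci=env.camera_info(n); print(n,ci["intrinsics"],ci["view"])
print(env.observe())
E
```

```text
scene [[479.20684645   0.         321.05188479]
 [  0.         479.20684645 241.94070624]
 [  0.           0.           1.        ]] [[ 0.64458123  0.76442975  0.01273582 -0.40293643]
 [ 0.63081557 -0.52235591 -0.5737735  -0.34552351]
 [-0.4319569   0.37787758 -0.818915    1.66782437]
 [ 0.          0.          0.          1.        ]]
top [[582.4882164    0.         317.53266274]
 [  0.         582.4882164  236.33742781]
 [  0.           0.           1.        ]] [[-0.002858   -0.99979698 -0.01994555  0.00977932]
 [-0.98558034  0.00619073 -0.16909485  0.63764052]
 [ 0.169184    0.01917467 -0.98539794  1.25294304]
 [ 0.          0.          0.          1.        ]]
{'clock': 0.1, 'qpos': array([-1.30697473e+00,  4.23776186e-01,  1.63060955e+00,  2.29830535e-05,
        1.08862819e+00, -1.90154064e-02]), 'qd': array([-0.00071113, -0.00257929, -0.00262626,  0.00052709, -0.00144908,
       -0.00133445]), 'joint_efforts': array([ 1.77397316e-03, -5.58423829e+01, -2.82445854e+01, -8.86113071e-06,
        2.99984407e-03, -8.16078682e-06]), 'tcp_pos': array([ 0.17431619, -0.59967676,  0.23061767]), 'orientation': array([3.10826174, 1.56937491, 1.82029175]), 'ft_force': array([-0.14507719,  0.69917844, -0.18623732]), 'moment': array([ 0.00473475, -0.03542597, -0.02190677]), 'gripper_width': 0.08515837532369239}
```

View pics/scene0.png

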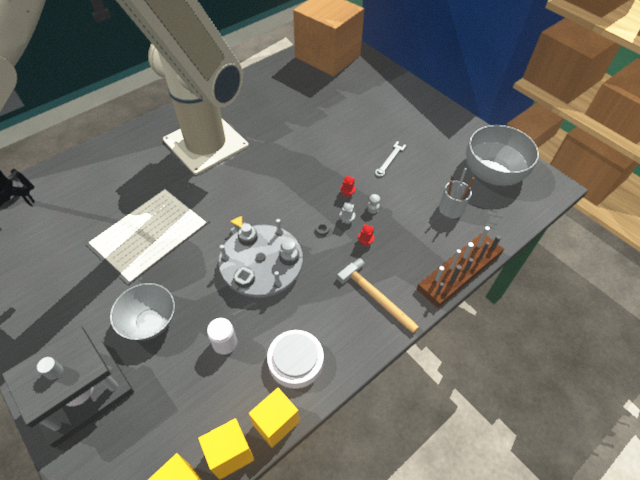

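View pics/top0.png

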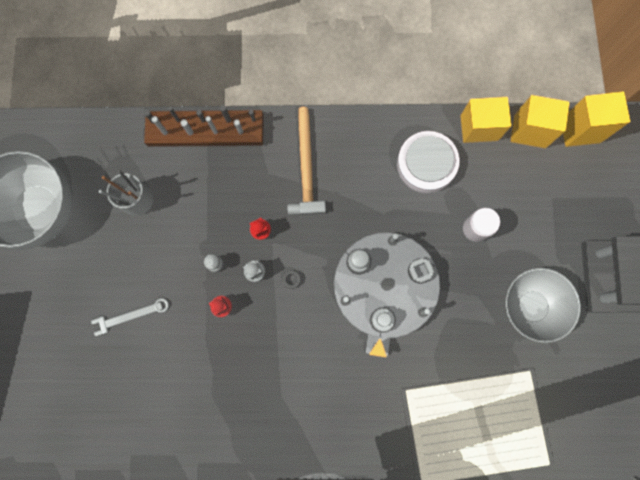

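The top view shows the turret at (388,284), with the empty socket at (421,270) and the pointer tip near (377,340). There are four upright candidates for the former: grey at (253,271), grey round at (213,263), red at (260,229) and red at (220,306). The grey one at (253,271) fits best, because it is square-bodied and grey. The one at (213,263) looks like the ball stake, and the red ones are look-alikes. I'll check this in an enlarged crop.

```bash
cat > h.py <<'E'
import numpy as np, cv2
from rig import env
def ray(cam,px):
    ci=env.camera_info(cam);K=ci["intrinsics"];V=ci["view"];R=V[:3,:3];t=V[:3,3]
    return -R.T@t, R.T@np.linalg.inv(K)@np.array([px[0],px[1],1.])
def at_z(cam,px,z):
    o,d=ray(cam,px); return o+d*(z-o[2])/d[2]
def proj(cam,P):
    ci=env.camera_info(cam);K=ci["intrinsics"];V=ci["view"]
    p=K@(V[:3,:3]@np.asarray(P,float)+V[:3,3]); return p[:2]/p[2]
def crop(cam,c0,r0,w,h,s,fn,im=None):
    if im is None: im=env.camera(cam)
    cv2.imwrite(fn,cv2.resize(im[r0:r0+h,c0:c0+w,::-1],None,fx=s,fy=s,interpolation=cv2.INTER_CUBIC))
E
python3 - <<'E'
from h import *
for cam in("top","scene"):
  im=env.camera(cam)
  if cam=="top":
    a=im[210:330,195:305]; b=im[225:355,325:455]
    A=cv2.resize(a,(396,432),interpolation=cv2.INTER_CUBIC);B=cv2.resize(b,(400,400),interpolation=cv2.INTER_CUBIC)
    o=np.zeros((432,800,3),np.uint8);o[:,:396]=A;o[:400,400:]=B
    cv2.imwrite("pics/c1.png",o[:,:,::-1])
  else:
    crop(cam,205,160,200,150,4,"pics/c2.png",im)
  for q in("former","ball_stake","collar","turret_base","socket_mouth","pointer","post0","turret_hub","turret"):
    print(cam,q,[(np.round(d["centre"],1).tolist(),round(d["score"],2)) for d in env.boxes_of(cam,q)])
print(env.observe()["clock"])
E
```

```text
top former [([260.3, 227.3], 0.81), ([219.3, 307.5], 0.64), ([252.0, 271.6], 0.56)]
top ball_stake [([213.0, 261.8], 0.65), ([386.1, 282.1], 0.47)]
top collar [([290.8, 280.5], 0.64)]
top turret_base [([383.7, 288.6], 0.78), ([304.7, 174.0], 0.59)]
top socket_mouth [([385.4, 281.8], 0.88)]
top pointer [([385.4, 288.1], 0.87)]
top post0 [([385.1, 285.2], 0.67)]
top turret_hub [([389.1, 284.0], 0.66)]
top turret [([387.2, 281.5], 0.59)]
scene former [([367.6, 232.7], 0.69), ([346.0, 215.2], 0.56), ([346.5, 184.0], 0.54)]
scene ball_stake [([374.6, 203.0], 0.48)]
scene collar [([322.6, 228.3], 0.67), ([259.7, 258.1], 0.39)]
scene turret_base [([258.6, 261.6], 0.93), ([262.2, 259.3], 0.73)]
scene socket_mouth [([262.6, 260.3], 0.75)]
scene pointer [([256.4, 258.2], 0.85), ([260.5, 259.1], 0.34)]
scene post0 [([260.7, 258.4], 0.95)]
scene turret_hub [([259.9, 260.4], 0.8)]
scene turret [([261.9, 259.1], 0.66)]
1.1
```

View pics/c1.png

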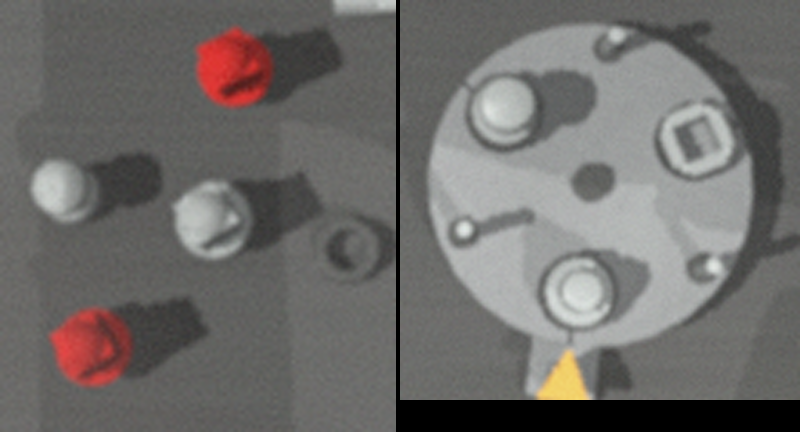

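View pics/c2.png

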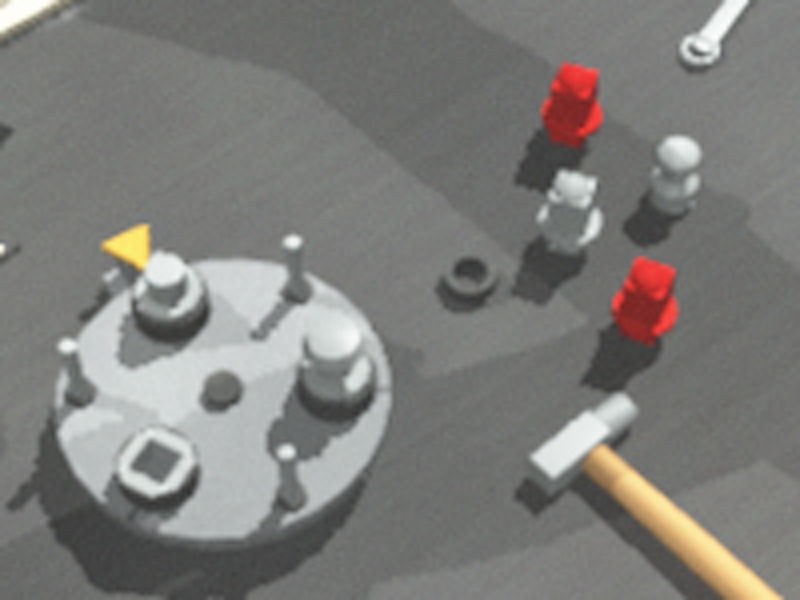

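The crops confirm it. The grey square-bodied tool at (253,271) is the former; the reds at (260,229) and (220,306) are look-alikes, (213,263) is the ball stake, and (292,280) is the ring. Next I'll measure positions.

```bash
python3 - <<'E'
from h import *
L=lambda p:(p[0]/(400/130)+325,p[1]/(400/130)+225)
d={"hub":((592-400,182),.048),"ptr":((569-400,348),.047),"sock":((697-400,140),.062),"pA":((617-400,37),.1),"pB":((464-400,228),.1),"pC":((713-400,266),.1)}
P={k:at_z("top",L(a),z) for k,(a,z) in d.items()}
for k in P:
  v=P[k]-P["hub"];print(k,P[k].round(4),"r",np.hypot(*v[:2]).round(4),"ang",np.degrees(np.arctan2(v[1],v[0])).round(1), "scene",proj("scene",P[k]).round(1))
# sleeve square orientation: corners in crop
im=env.camera("top")
crop("top",400,248,44,44,12,"pics/sock.png",im)
crop("top",230,248,46,46,12,"pics/form.png",im)
im=env.camera("scene")
crop("scene",332,190,35,45,13,"pics/formS.png",im)
crop("scene",225,255,40,40,13,"pics/sockS.png",im)
for cam,px in(("top",(252,271)),("scene",(346,215))):
  for z in (0,.023,.04,.064): print(cam,at_z(cam,px,z).round(4))
E
```

```text
hub [ 0.5302 -0.1478  0.048 ] r 0.0 ang 0.0 scene [259.2 255.7]
ptr [ 0.4123 -0.1288  0.047 ] r 0.1194 ang 170.9 scene [240.7 226.5]
sock [ 0.5586 -0.222   0.062 ] r 0.0795 ang -69.0 scene [242.5 274.3]
pA [ 0.6273 -0.1624  0.1   ] r 0.0982 ang -8.6 scene [274.6 271.6]
pB [ 0.4942 -0.0537  0.1   ] r 0.1007 ang 110.9 scene [277.1 219.6]
pC [ 0.4676 -0.224   0.1   ] r 0.0987 ang -129.4 scene [220.9 245.3]
top [0.5664 0.1603 0.    ]
top [0.5638 0.1572 0.023 ]
top [0.5619 0.155  0.04  ]
top [0.5592 0.1518 0.064 ]
scene [0.5508 0.1643 0.    ]
scene [0.5635 0.1512 0.023 ]
scene [0.5729 0.1415 0.04  ]
scene [0.5861 0.1279 0.064 ]
```

View pics/sock.png

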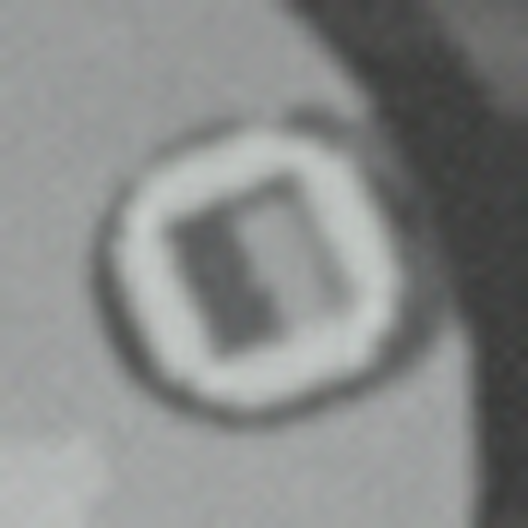

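View pics/form.png

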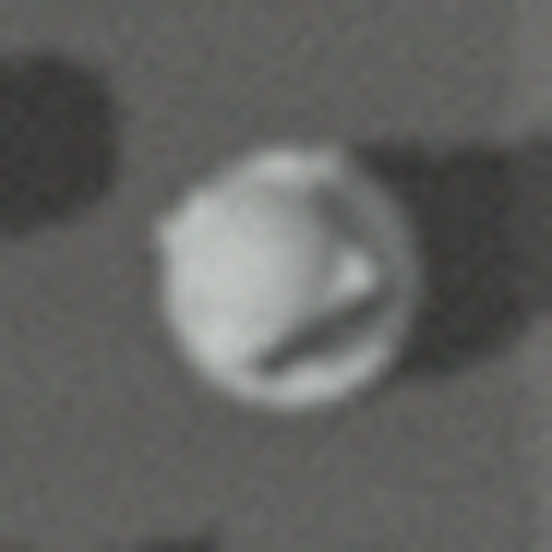

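View pics/formS.png

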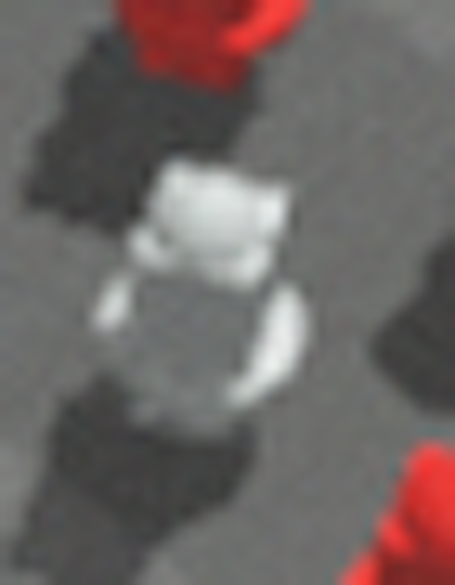

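```bash
cat >> h.py <<'E'
from scipy.optimize import minimize
from scipy.spatial.transform import Rotation as Rot
def toolR(o=None):
    o=env.observe() if o is None else o
    return Rot.from_euler("xyz",o["orientation"]).as_matrix()
def former_pts(x,y,yaw,z0=0):
    pts=[]
    def sq(w,z): 
        h=w/2; return [(a*h,b*h,z) for a,b in((1,1),(-1,1),(-1,-1),(1,-1))]
    def ci(r,z): return [(r*np.cos(t),r*np.sin(t),z) for t in np.linspace(0,2*np.pi,40,endpoint=False)]
    groups=[sq(.024,0)+sq(.026,.0025)+sq(.026,.02),ci(.024,.02)+ci(.024,.026),sq(.03,.026)+sq(.03,.064),ci(.012,.066)+ci(.005,.072)+ci(.013,.064)]
    c,s=np.cos(yaw),np.sin(yaw);R=np.array([[c,-s,0],[s,c,0],[0,0,1]])
    return [np.array(g)@R.T+[x,y,z0] for g in groups]
def render(cam,groups,box,s=6):
    c0,r0,w,h=box;m=np.zeros((h*s,w*s),np.uint8)
    for g in groups:
        p=np.array([proj(cam,q) for q in g]); p=((p-[c0-.5,r0-.5])*s).astype(np.float32)
        cv2.fillConvexPoly(m,cv2.convexHull(p).astype(np.int32),1)
    return cv2.resize(m.astype(np.float32),(w,h),interpolation=cv2.INTER_AREA)
E
cat > fit.py <<'E'
from h import *
B={"top":(225,243,60,60),"scene":(320,185,55,60)}
M={}
for cam,px in(("top",(253,271)),("scene",(346,214))):
    env.camera(cam)
    L=[d for d in env.outline_of(cam,"former") if np.hypot(*(np.array(d["centre"])-px))<12]
    c,r,w,h=B[cam]; M[cam]=L[0]["region"][r:r+h,c:c+w].astype(np.float32); print(cam,L[0]["region"].sum(),L[0]["centre"])
for use in(("top","scene"),("top",),("scene",)):
    f=lambda p:sum(np.abs(render(c,former_pts(p[0]/1e3,p[1]/1e3,np.radians(p[2])),B[c])-M[c]).sum() for c in use)
    res=[minimize(f,[563,153,y0],method="Nelder-Mead",options=dict(initial_simplex=[[563,153,y0],[568,153,y0],[563,158,y0],[563,153,y0+15]],xatol=.05,fatol=.1)) for y0 in(0,22,45,67)]
    for r in sorted(res,key=lambda r:r.fun)[:3]: print(use,r.x.round(1),round(r.fun,1))
o=env.observe();print(toolR(o).round(3),o["tcp_pos"],o["clock"])
E
python3 fit.py
```

```text
top 371 [251.6, 272.7]
scene 242 [346.8, 213.7]Traceback (most recent call last):
  File "fit.py", line 10, in <module>
    res=[minimize(f,[563,153,y0],method="Nelder-Mead",options=dict(initial_simplex=[[563,153,y0],[568,153,y0],[563,158,y0],[563,153,y0+15]],xatol=.05,fatol=.1)) for y0 in(0,22,45,67)]
         ~~~~~~~~^^^^^^^^^^^^^^^^^^^^^^^^^^^^^^^^^^^^^^^^^^^^^^^^^^^^^^^^^^^^^^^^^^^^^^^^^^^^^^^^^^^^^^^^^^^^^^^^^^^^^^^^^^^^^^^^^^^^^^^^^^^^^^^^^^^^^^^^^^^^^^^
    res = _minimize_neldermead(fun, x0, args, callback, bounds=bounds,
                               **options)
    fxr = func(xr)
    fx = function(np.copy(x), *(wrapper_args + args))
  File "fit.py", line 9, in <lambda>
    f=lambda p:sum(np.abs(render(c,former_pts(p[0]/1e3,p[1]/1e3,np.radians(p[2])),B[c])-M[c]).sum() for c in use)
               ~~~^^^^^^^^^^^^^^^^^^^^^^^^^^^^^^^^^^^^^^^^^^^^^^^^^^^^^^^^^^^^^^^^^^^^^^^^^^^^^^^^^^^^^^^^^^^^^^^
  File "fit.py", line 9, in <genexpr>
    f=lambda p:sum(np.abs(render(c,former_pts(p[0]/1e3,p[1]/1e3,np.radians(p[2])),B[c])-M[c]).sum() for c in use)
                          ~~~~~~^^^^^^^^^^^^^^^^^^^^^^^^^^^^^^^^^^^^^^^^^^^^^^^^^^^^^^^
  File "h.py", line 30, in render
    p=np.array([proj(cam,q) for q in g]); p=((p-[c0-.5,r0-.5])*s).astype(np.float32)
                ~~~~^^^^^^^
  File "h.py", line 9, in proj
    ci=env.camera_info(cam);K=ci["intrinsics"];V=ci["view"]
ValueError: time passes only in moves, steps and waits
```

```bash
sed -i 's/env.camera_info(cam)/CI(cam)/; ' h.py; sed -i '2a _c={}\ndef CI(cam):\n    if cam not in _c: _c[cam]=env.camera_info(cam)\n    return _c[cam]' h.py; python3 fit.py
```

```text
top 337 [253.1, 271.4]
scene 229 [348.5, 212.6]
('top', 'scene') [564.7 153.   31.4] 66.8
('top', 'scene') [564.7 153.3  32.7] 66.9
('top', 'scene') [564.6 153.4  32.4] 67.4
('top',) [563.9 152.3  34.9] 25.8
('top',) [564.  152.6  29.1] 26.0
('top',) [564.  152.5  69. ] 27.5
('scene',) [566.2 154.9  36.8] 24.4
('scene',) [565.8 155.1  41.2] 24.8
('scene',) [565.7 155.4  45.2] 25.2
[[-0.     0.96   0.279]
 [ 0.     0.279 -0.96 ]
 [-1.    -0.    -0.   ]] [ 0.1744223  -0.60012914  0.23129251] 1.6
```

```bash
cat > plan.py <<'E'
import sys,json
from h import *
# plan.py x y z jawdeg n : rows from measured pose; constant world shift, shift taken in axes before the row's turn
x,y,z,j,n=map(float,sys.argv[1:6]);n=int(n)
o=env.observe();R=toolR(o);p=o["tcp_pos"];d=(np.array([x,y,z])-p)/n
ja=np.degrees(np.arctan2(R[1,2],R[0,2]));a=-((j-ja+180)%360-180)/n
print("pos",p.round(4),"jaw",ja.round(2),"down",R[:,0].round(3),"clock",o["clock"],"q6",o["qpos"][5].round(2),"w",round(o["gripper_width"],4))
for i in range(n):
    s=R.T@d*1000; print([round(a,2),0,0]+s.round(1).tolist()); R=R@Rot.from_rotvec([np.radians(a),0,0]).as_matrix()
E
python3 plan.py 0.494 -0.0535 0.17 21 16
```

```text
pos [ 0.1744 -0.6001  0.2313] jaw -73.8 down [-0.  0. -1.] clock 1.6 q6 -0.02 w 0.0857
[np.float64(-5.92), 0, 0, 3.8, 28.7, -27.2]
[np.float64(-5.92), 0, 0, 3.8, 31.4, -24.1]
[np.float64(-5.92), 0, 0, 3.8, 33.7, -20.8]
[np.float64(-5.92), 0, 0, 3.8, 35.7, -17.2]
[np.float64(-5.92), 0, 0, 3.8, 37.2, -13.4]
[np.float64(-5.92), 0, 0, 3.8, 38.4, -9.5]
[np.float64(-5.92), 0, 0, 3.8, 39.2, -5.5]
[np.float64(-5.92), 0, 0, 3.8, 39.6, -1.4]
[np.float64(-5.92), 0, 0, 3.8, 39.5, 2.7]
[np.float64(-5.92), 0, 0, 3.8, 39.0, 6.8]
[np.float64(-5.92), 0, 0, 3.8, 38.1, 10.8]
[np.float64(-5.92), 0, 0, 3.8, 36.8, 14.6]
[np.float64(-5.92), 0, 0, 3.8, 35.1, 18.3]
[np.float64(-5.92), 0, 0, 3.8, 33.0, 21.9]
[np.float64(-5.92), 0, 0, 3.8, 30.6, 25.2]
[np.float64(-5.92), 0, 0, 3.8, 27.8, 28.2]
```

```bash
python3 -m handwheel '[[-5.92,0,0,3.8,28.7,-27.2,50],[-5.92,0,0,3.8,31.4,-24.1,50],[-5.92,0,0,3.8,33.7,-20.8,50],[-5.92,0,0,3.8,35.7,-17.2,50],[-5.92,0,0,3.8,37.2,-13.4,50],[-5.92,0,0,3.8,38.4,-9.5,50],[-5.92,0,0,3.8,39.2,-5.5,50],[-5.92,0,0,3.8,39.6,-1.4,50]]' 20
python3 plan.py 0.494 -0.0535 0.17 21 8
```

```text
clock: 2.27
tcp_pos: [0.3349, -0.3252, 0.201]
orientation: [-0.256, 1.57, -0.712]
ft_force: [0.7, -0.5, -0.1]
gripper_width: 0.043
pos [ 0.3349 -0.3252  0.201 ] jaw -26.17 down [ 0.001 -0.    -1.   ] clock 2.2667 q6 -0.34 w 0.043
[np.float64(-5.9), 0, 0, 3.9, 39.3, 2.9]
[np.float64(-5.9), 0, 0, 3.9, 38.8, 6.9]
[np.float64(-5.9), 0, 0, 3.9, 37.8, 10.8]
[np.float64(-5.9), 0, 0, 3.9, 36.5, 14.7]
[np.float64(-5.9), 0, 0, 3.9, 34.8, 18.3]
[np.float64(-5.9), 0, 0, 3.9, 32.8, 21.8]
[np.float64(-5.9), 0, 0, 3.9, 30.3, 25.1]
[np.float64(-5.9), 0, 0, 3.9, 27.6, 28.1]
```

```bash
python3 -m handwheel '[[-5.9,0,0,3.9,39.3,2.9,50],[-5.9,0,0,3.9,38.8,6.9,50],[-5.9,0,0,3.9,37.8,10.8,50],[-5.9,0,0,3.9,36.5,14.7,50],[-5.9,0,0,3.9,34.8,18.3,50],[-5.9,0,0,3.9,32.8,21.8,50],[-5.9,0,0,3.9,30.3,25.1,50],[-5.9,0,0,3.9,27.6,28.1,50]]'
python3 plan.py 0.494 -0.0535 0.065 21 4; python3 - <<'E'
from h import *
crop("scene",225,150,100,100,6,"pics/a1.png"); crop("top",310,220,140,110,5,"pics/a2.png")
o=env.observe()
for c in("scene","top"): print(proj(c,o["tcp_pos"]))
E
```

```text
clock: 2.93
tcp_pos: [0.4955, -0.0539, 0.1698]
orientation: [-0.549, 1.57, -0.182]
ft_force: [0.6, -0.6, 0.8]
gripper_width: 0.0428
pos [ 0.4955 -0.0539  0.1698] jaw 21.06 down [ 0.001 -0.    -1.   ] clock 2.9333 q6 -0.5 w 0.0428
[np.float64(0.02), 0, 0, 26.2, 0.2, -0.3]
[np.float64(0.02), 0, 0, 26.2, 0.2, -0.3]
[np.float64(0.02), 0, 0, 26.2, 0.2, -0.3]
[np.float64(0.02), 0, 0, 26.2, 0.2, -0.3]
[276.70940838 204.13553117]
[345.78834708 295.40115356]
```

View pics/a1.png

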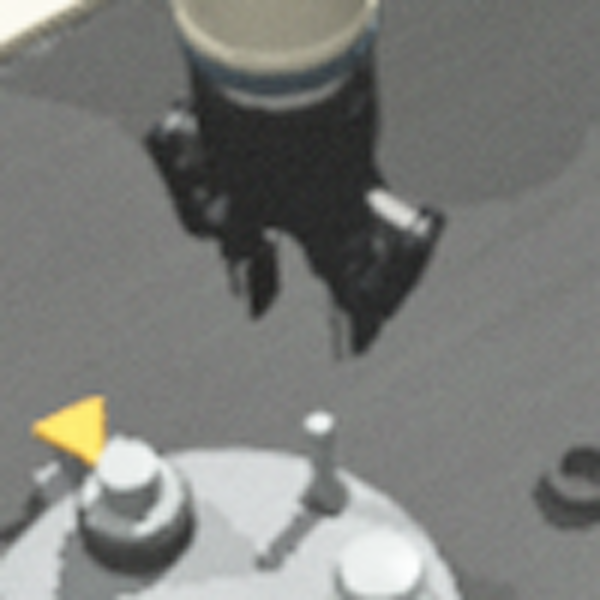

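View pics/a2.png

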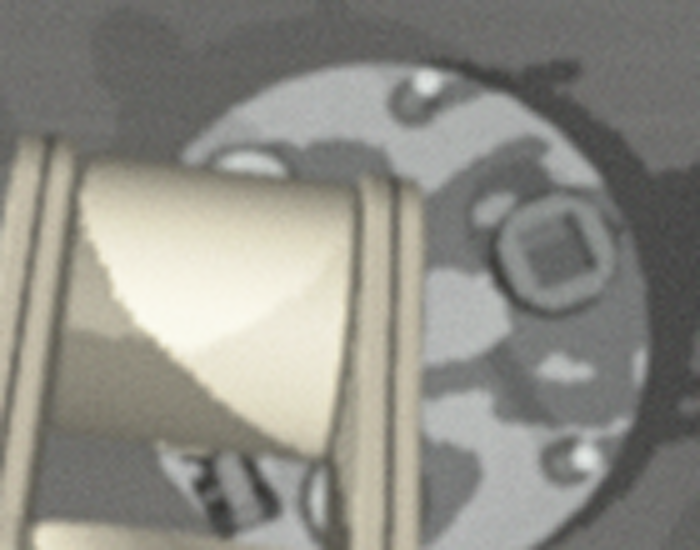

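The scene view shows the open jaws at about (275,203), above the post top at (278,221), which matches the projection. I'll descend and grip.

```bash
python3 -m handwheel '[[0,0,0,26,0.2,-0.3,50],[0,0,0,26,0.2,-0.3,50],[0,0,0,26,0.2,-0.3,50],[0,0,0,26,0.2,-0.3,50],[0,0,0,0,0,0,0],[0,0,0,0,0,0,0],[0,0,0,0,0,0,0],[0,0,0,0,0,0,0]]' 20
python3 plan.py 0.494 -0.0535 0.065 21 1; python3 - <<'E'
from h import *
crop("scene",225,180,100,100,6,"pics/a3.png")
# arc rows: rotate -6deg per row about C, 20 rows
C=np.array([.53,-.147]);o=env.observe();v=o["tcp_pos"][:2]-C;print(np.hypot(*v),np.degrees(np.arctan2(v[1],v[0])))
E
```

```text
clock: 3.7
tcp_pos: [0.4945, -0.0556, 0.0665]
orientation: [-0.374, 1.568, -0.012]
ft_force: [6.3, 1.4, -19.2]
gripper_width: 0.0115
pos [ 0.4945 -0.0556  0.0665] jaw 20.72 down [ 0.003 -0.    -1.   ] clock 3.7 q6 -0.5 w 0.0115
[np.float64(-0.28), 0, 0, 1.5, 2.2, 0.3]
0.09802580529732752 111.22969829585747
```

View pics/a3.png

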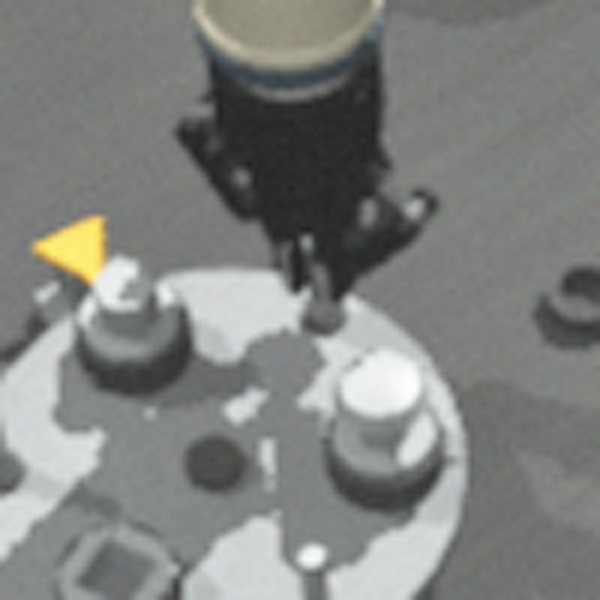

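```bash
python3 -m handwheel '[[6,0,0,0,-0.55,10.46,0],[6,0,0,0,-0.55,10.46,0],[6,0,0,0,-0.55,10.46,0],[6,0,0,0,-0.55,10.46,0]]' 20
python3 -m handwheel '[[6,0,0,0,-0.55,10.46,0],[6,0,0,0,-0.55,10.46,0],[6,0,0,0,-0.55,10.46,0],[6,0,0,0,-0.55,10.46,0]]' 20
python3 - <<'E'
from h import *
C=np.array([.53,-.147]);o=env.observe();v=o["tcp_pos"][:2]-C;R=toolR(o);print(np.hypot(*v),np.degrees(np.arctan2(v[1],v[0])),np.degrees(np.arctan2(R[1,2],R[0,2])),o["moment"])
E
```

```text
clock: 4.08
tcp_pos: [0.5312, -0.0485, 0.0664]
orientation: [3.005, 1.564, 2.943]
ft_force: [-9.5, 5.6, -1.7]
gripper_width: 0.0114
clock: 4.42
tcp_pos: [0.5726, -0.0576, 0.0665]
orientation: [2.928, 1.565, 2.447]
ft_force: [-4.3, 15.0, -5.9]
gripper_width: 0.0111
0.09903073440047679 64.5067734190052 -27.58768333228559 [ 2.25456765e+00  4.52403279e-01 -2.01502260e-03]
```

```bash
python3 -m handwheel '[[6,0,0,0,-0.55,10.46,0],[6,0,0,0,-0.55,10.46,0],[6,0,0,0,-0.55,10.46,0],[6,0,0,0,-0.55,10.46,0]]' 20
python3 -m handwheel '[[6,0,0,0,-0.55,10.46,0],[6,0,0,0,-0.55,10.46,0],[6,0,0,0,-0.55,10.46,0],[6,0,0,0,-0.55,10.46,0]]' 20
python3 -m handwheel '[[6,0,0,0,-0.55,10.46,0],[6,0,0,0,-0.55,10.46,0],[6,0,0,0,-0.55,10.46,0],[0,0,0,0,0,0,0]]' 20
python3 - <<'E'
from h import *
C=np.array([.53,-.147]);o=env.observe();v=o["tcp_pos"][:2]-C;R=toolR(o);print(np.hypot(*v),np.degrees(np.arctan2(v[1],v[0])),np.degrees(np.arctan2(R[1,2],R[0,2])),o["moment"])
crop("top",310,200,140,140,4,"pics/b1.png")
crop("scene",200,190,120,120,5,"pics/b2.png")
E
```

```text
clock: 4.75
tcp_pos: [0.6065, -0.0836, 0.0665]
orientation: [2.723, 1.567, 1.823]
ft_force: [0.8, 16.0, -9.5]
gripper_width: 0.0111
clock: 5.08
tcp_pos: [0.6261, -0.1213, 0.0665]
orientation: [2.657, 1.567, 1.338]
ft_force: [3.5, 12.4, -11.4]
gripper_width: 0.0112
clock: 5.42
tcp_pos: [0.6289, -0.1551, 0.0666]
orientation: [2.42, 1.57, 0.787]
ft_force: [2.9, -0.6, -10.7]
gripper_width: 0.0113
0.09919360896936216 -4.663152254833342 -93.59498063199827 [-0.0164305  -0.36556241 -0.16022546]
```

View pics/b1.png

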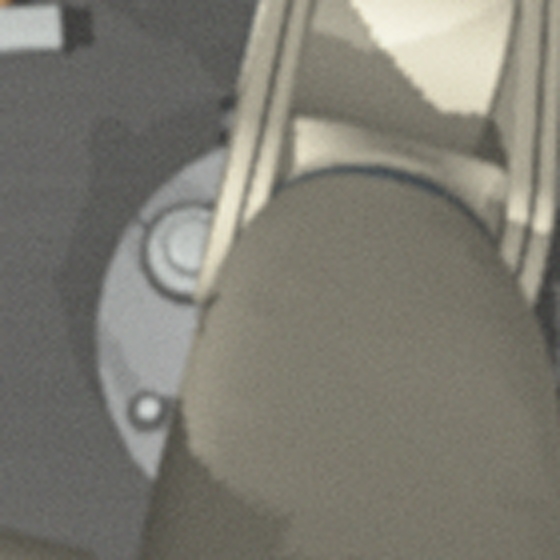

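View pics/b2.png

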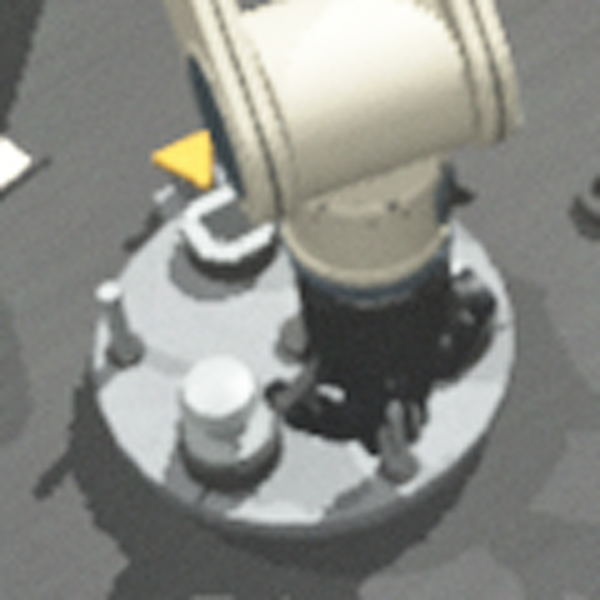

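The scene view shows the socket at about (246,234), nearly at the brass tip (242,227), with about 4° left to turn.

```bash
python3 -m handwheel '[[4.2,0,0,0,-0.27,7.3,0],[0,0,0,0,0,0,0],[0,0,0,0,0,0,40],[0,0,0,0,0,0,40],[0,0,0,0,0,0,40],[0,0,0,-30,0,0,50],[0,0,0,-35,0,0,50],[0,0,0,-35,0,0,50]]' 20
python3 plan.py 0.5645 0.153 0.19 30 12
```

```text
clock: 6.18
tcp_pos: [0.6274, -0.1621, 0.1669]
orientation: [-1.451, 1.569, 3.132]
ft_force: [0.4, 0.3, -0.8]
gripper_width: 0.0428
pos [ 0.6274 -0.1621  0.1669] jaw -97.4 down [-0.001  0.    -1.   ] clock 6.1833 q6 1.43 w 0.0428
[np.float64(-10.62), 0, 0, -1.9, -8.6, -25.4]
[np.float64(-10.62), 0, 0, -1.9, -3.8, -26.5]
[np.float64(-10.62), 0, 0, -1.9, 1.2, -26.7]
[np.float64(-10.62), 0, 0, -1.9, 6.1, -26.1]
[np.float64(-10.62), 0, 0, -1.9, 10.8, -24.5]
[np.float64(-10.62), 0, 0, -1.9, 15.1, -22.1]
[np.float64(-10.62), 0, 0, -1.9, 18.9, -18.9]
[np.float64(-10.62), 0, 0, -1.9, 22.1, -15.1]
[np.float64(-10.62), 0, 0, -1.9, 24.5, -10.8]
[np.float64(-10.62), 0, 0, -1.9, 26.1, -6.1]
[np.float64(-10.62), 0, 0, -1.9, 26.7, -1.2]
[np.float64(-10.62), 0, 0, -1.9, 26.5, 3.8]
```

```bash
python3 plan.py 0.5645 0.153 0.19 30 18
```

```text
pos [ 0.6274 -0.1621  0.1669] jaw -97.4 down [-0.001  0.    -1.   ] clock 6.1833 q6 1.43 w 0.0428
[np.float64(-7.08), 0, 0, -1.3, -5.7, -16.9]
[np.float64(-7.08), 0, 0, -1.3, -3.6, -17.5]
[np.float64(-7.08), 0, 0, -1.3, -1.4, -17.8]
[np.float64(-7.08), 0, 0, -1.3, 0.8, -17.8]
[np.float64(-7.08), 0, 0, -1.3, 3.0, -17.6]
[np.float64(-7.08), 0, 0, -1.3, 5.1, -17.1]
[np.float64(-7.08), 0, 0, -1.3, 7.2, -16.3]
[np.float64(-7.08), 0, 0, -1.3, 9.2, -15.3]
[np.float64(-7.08), 0, 0, -1.3, 11.0, -14.1]
[np.float64(-7.08), 0, 0, -1.3, 12.6, -12.6]
[np.float64(-7.08), 0, 0, -1.3, 14.1, -11.0]
[np.float64(-7.08), 0, 0, -1.3, 15.3, -9.1]
[np.float64(-7.08), 0, 0, -1.3, 16.3, -7.2]
[np.float64(-7.08), 0, 0, -1.3, 17.1, -5.1]
[np.float64(-7.08), 0, 0, -1.3, 17.6, -3.0]
[np.float64(-7.08), 0, 0, -1.3, 17.8, -0.8]
[np.float64(-7.08), 0, 0, -1.3, 17.8, 1.4]
[np.float64(-7.08), 0, 0, -1.3, 17.5, 3.6]
```

```bash
python3 -m handwheel '[[-7.08,0,0,-1.3,-5.7,-16.9,55],[-7.08,0,0,-1.3,-3.6,-17.5,55],[-7.08,0,0,-1.3,-1.4,-17.8,55],[-7.08,0,0,-1.3,0.8,-17.8,55],[-7.08,0,0,-1.3,3.0,-17.6,55],[-7.08,0,0,-1.3,5.1,-17.1,55],[-7.08,0,0,-1.3,7.2,-16.3,55],[-7.08,0,0,-1.3,9.2,-15.3,55]]'
python3 -m handwheel '[[-7.08,0,0,-1.3,11.0,-14.1,55],[-7.08,0,0,-1.3,12.6,-12.6,55],[-7.08,0,0,-1.3,14.1,-11,55],[-7.08,0,0,-1.3,15.3,-9.1,55],[-7.08,0,0,-1.3,16.3,-7.2,55],[-7.08,0,0,-1.3,17.1,-5.1,55],[-7.08,0,0,-1.3,17.6,-3,55],[-7.08,0,0,-1.3,17.8,-0.8,55]]'
python3 plan.py 0.5645 0.153 0.19 30 2
python3 - <<'E'
from h import *
ims=[env.camera("top").astype(float) for _ in range(6)]
im=np.mean(ims,0).astype(np.uint8); np.save("t.npy",im)
crop("top",330,220,120,140,5,"pics/d1.png",im)
ims=[env.camera("scene").astype(float) for _ in range(4)]
im=np.mean(ims,0).astype(np.uint8); np.save("s.npy",im)
crop("scene",200,190,200,120,4,"pics/d2.png",im)
E
```

```text
clock: 6.85
tcp_pos: [0.6002, -0.0214, 0.1771]
orientation: [0.395, 1.569, -0.31]
ft_force: [0.8, 1.2, 0.8]
gripper_width: 0.0468
clock: 7.52
tcp_pos: [0.5723, 0.1187, 0.1876]
orientation: [-0.341, 1.569, -0.057]
ft_force: [0.1, -0.3, -1.0]
gripper_width: 0.0468
pos [0.5723 0.1187 0.1876] jaw 16.24 down [ 0.001 -0.    -1.   ] clock 7.5167 q6 -0.1 w 0.0468
[np.float64(-6.88), 0, 0, -1.2, 17.5, 1.1]
[np.float64(-6.88), 0, 0, -1.2, 17.3, 3.2]
```

View pics/d1.png

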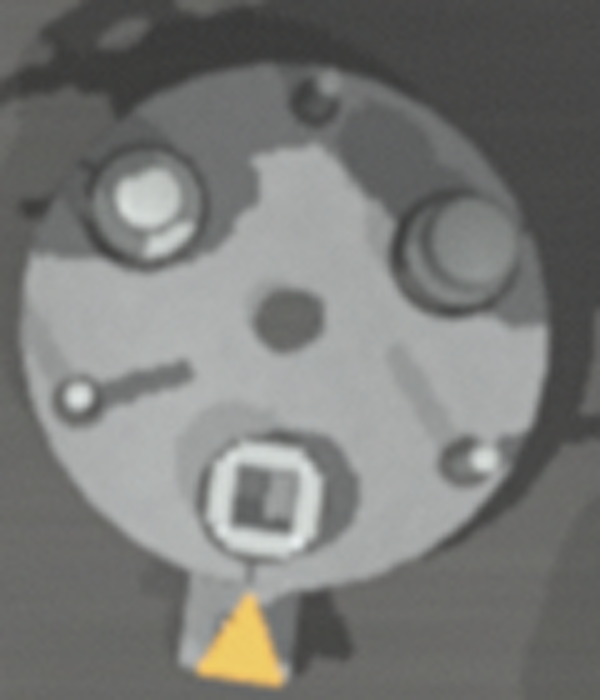

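View pics/d2.png

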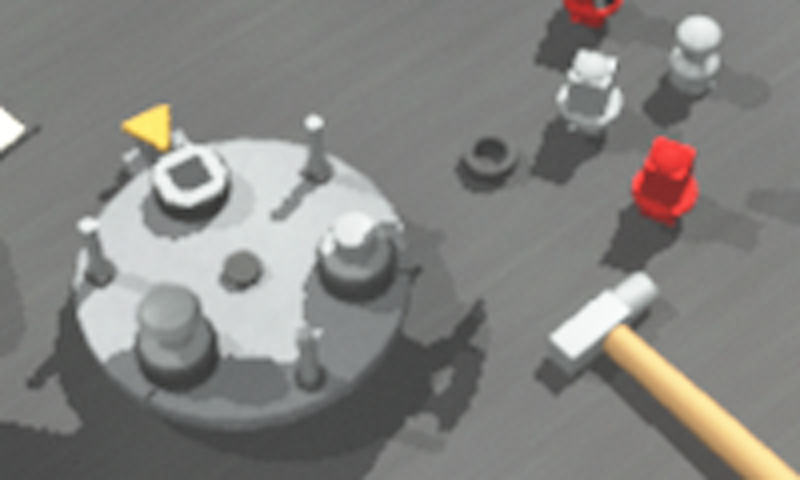

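```bash
cat > sock.py <<'E'
from h import *
from scipy.ndimage import map_coordinates, gaussian_filter
def run(cam,im,g0):
    g=im.astype(float).mean(2)
    u=np.linspace(-.93,.93,25)
    def f(p):
        x,y,a=p[0]/1e3,p[1]/1e3,np.radians(p[2]);c,s=np.cos(a),np.sin(a);t=0
        sc=[]
        for h,sg in((.0139-.0012,-1),(.0139+.0012,1)):
            vals=[]
            for k in range(4):
                e=np.array([np.full(25,h),u*.0139]) # edge
                ck,sk=np.cos(k*np.pi/2),np.sin(k*np.pi/2)
                q=np.array([[ck,-sk],[sk,ck]])@e; q=np.array([[c,-s],[s,c]])@q
                P=np.array([proj(cam,[x+q[0,i],y+q[1,i],.062]) for i in range(25)])
                vals.append(map_coordinates(g,[P[:,1],P[:,0]],order=1))
            sc.append(np.minimum(np.array(vals),200))
        return -(sc[1]-sc[0]).mean()
    best=[]
    for a0 in(-40,-25,-10,5,20,35):
        r=minimize(f,[*g0,a0],method="Nelder-Mead",options=dict(initial_simplex=[[*g0,a0],[g0[0]+3,g0[1],a0],[g0[0],g0[1]+3,a0],[*g0,a0+10]],xatol=.05,fatol=.01));best.append(r)
    for r in sorted(best,key=lambda r:r.fun)[:3]: print(cam,r.x.round(2),round(r.fun,2))
run("top",np.load("t.npy"),(451,-135));run("scene",np.load("s.npy"),(451,-135))
L=lambda p:(p[0]/5+330-.5+.1,p[1]/5+220-.5+.1)
for k,a,z in(("hub",(288,320),.048),("ptr",(251,590),.047),("sock",(262,497),.062),("pN",(328,84),.1),("pL",(78,396),.1),("pR",(485,460),.1),("mark",(251,573),.04)):
    P=at_z("top",L(a),z); print(k,P.round(4))
E
python3 sock.py
```

```text
top [ 452.49 -133.97   -8.  ] -40.66
top [ 452.48 -133.98   -7.99] -40.66
top [ 452.5  -133.97   -7.96] -40.66
scene [ 454.16 -134.73   -9.03] -26.6
scene [ 454.16 -134.73   -9.03] -26.6
scene [ 454.15 -134.73   80.94] -26.6
hub [ 0.5314 -0.1473  0.048 ]
ptr [ 0.4134 -0.1286  0.047 ]
sock [ 0.4532 -0.1329  0.062 ]
pN [ 0.6287 -0.1617  0.1   ]
pL [ 0.4949 -0.0524  0.1   ]
pR [ 0.4673 -0.2237  0.1   ]
mark [ 0.4207 -0.1293  0.04  ]
```

The socket is lined up: the index mark on the collar sits just above the brass tip in the top view. The recess yaw is about -8.5° (mod 90) and its centre is about (0.453,-0.134). Now I'll grasp the former.

```bash
python3 -m handwheel '[[-6.88,0,0,-1.2,17.5,1.1,60],[-6.88,0,0,-1.2,17.3,3.2,60],[0,0,0,0,0,0,60],[0,0,0,0,0,0,60]]'
python3 plan.py 0.5645 0.153 0.031 30 6
python3 fit.py; python3 - <<'E'
from h import *
crop("scene",310,170,80,70,8,"pics/e1.png")
E
```

```text
clock: 8.35
tcp_pos: [0.5648, 0.1524, 0.1889]
orientation: [-2.052, 1.571, -1.536]
ft_force: [0.6, -0.1, -0.5]
gripper_width: 0.0514
pos [0.5648 0.1524 0.1889] jaw 29.52 down [ 0. -0. -1.] clock 8.35 q6 -0.27 w 0.0514
[np.float64(-0.08), 0, 0, 26.3, 0.1, 0.0]
[np.float64(-0.08), 0, 0, 26.3, 0.1, 0.0]
[np.float64(-0.08), 0, 0, 26.3, 0.1, 0.0]
[np.float64(-0.08), 0, 0, 26.3, 0.1, 0.0]
[np.float64(-0.08), 0, 0, 26.3, 0.1, 0.0]
[np.float64(-0.08), 0, 0, 26.3, 0.1, 0.0]Traceback (most recent call last):
  File "fit.py", line 7, in <module>
    c,r,w,h=B[cam]; M[cam]=L[0]["region"][r:r+h,c:c+w].astype(np.float32); print(cam,L[0]["region"].sum(),L[0]["centre"])
                           ~^^^
IndexError: list index out of range
```

View pics/e1.png

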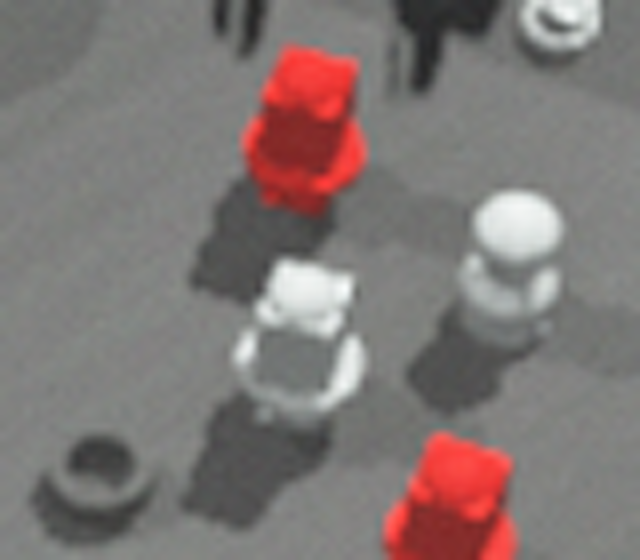

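```bash
python3 -m handwheel '[[0,0,0,30,0.1,0,60],[0,0,0,30,0.1,0,60],[0,0,0,30,0.1,0,60],[0,0,0,30,0.1,0,60],[0,0,0,26,0.1,0,60],[0,0,0,10,0,0,60],[0,0,0,0,0,0,60]]'
python3 plan.py 0.5645 0.153 0.032 30 1;python3 - <<'E'
from h import *
crop("scene",310,170,80,70,8,"pics/e2.png")
E
```

```text
clock: 9.08
tcp_pos: [0.5628, 0.1517, 0.0305]
orientation: [2.883, 1.566, -2.885]
ft_force: [-0.2, -0.2, -0.1]
gripper_width: 0.0514
pos [0.5628 0.1517 0.0305] jaw 29.51 down [-0.005 -0.001 -1.   ] clock 9.0833 q6 -0.27 w 0.0514
[np.float64(-0.49), 0, 0, -1.5, 0.3, 2.1]
```

View pics/e2.png

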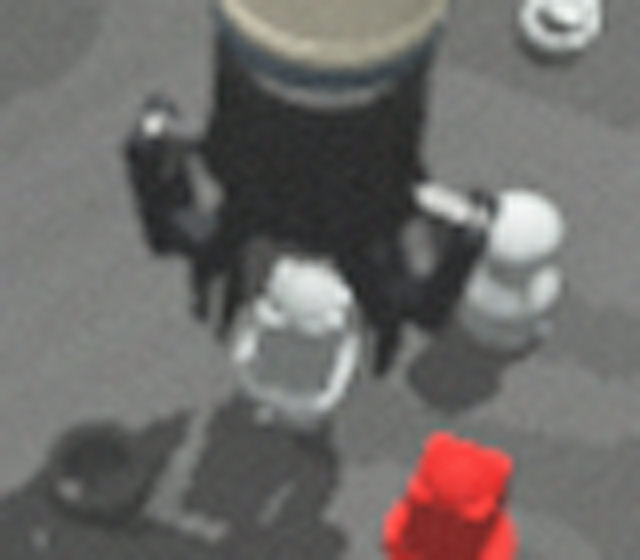

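```bash
python3 - <<'E'
from h import *
o=env.observe();R=toolR(o);p=o["tcp_pos"]
for P in(p,p+.026*R[:,2],p-.026*R[:,2],[.5645,.153,0],[.5645,.153,.072],[.5645,.153,.023]): print(np.round(P,3),((proj("scene",P)-[310,170])*8).round(0))
M=-CI("scene")["view"][:3,:3].T@CI("scene")["view"][:3,3];print(M)
E
```

```text
[0.564 0.152 0.032] [292. 345.]
[0.587 0.165 0.032] [357. 364.]
[0.541 0.139 0.032] [228. 325.]
[0.564 0.153 0.   ] [290. 396.]
[0.564 0.153 0.072] [301. 277.]
[0.564 0.153 0.023] [293. 359.]
[ 1.19811511 -0.50270309  1.17268588]
```

The measurements agree with the picture: the former at crop (300,340) stands between the fingertips at (205,320) and (387,372). I'll close the jaws.

```bash
python3 -m handwheel '[[0,0,0,0,0,0,0],[0,0,0,0,0,0,0],[0,0,0,0,0,0,0],[0,0,0,0,0,0,0],[0,0,0,0,0,0,0],[0,0,0,0,0,0,0]]' 40
python3 -m handwheel '[[0,0,0,-20,0,0,0],[0,0,0,-30,0,0,0],[0,0,0,-35,0,0,0],[0,0,0,-35,0,0,0],[0,0,0,-10,0,0,0]]' 60
python3 plan.py 0.453 -0.134 0.16 -8.5 8;python3 - <<'E'
from h import *
crop("scene",290,110,100,100,6,"pics/e3.png")
E
```

```text
clock: 9.63
tcp_pos: [0.5658, 0.1529, 0.0347]
orientation: [-0.358, 1.568, 0.158]
ft_force: [-0.5, -1.8, 7.7]
gripper_width: 0.0296
clock: 10.05
tcp_pos: [0.567, 0.1535, 0.1683]
orientation: [-0.256, 1.563, 0.261]
ft_force: [1.1, 0.3, -4.2]
gripper_width: 0.0293
pos [0.567  0.1535 0.1683] jaw 29.6 down [ 0.008  0.002 -1.   ] clock 10.05 q6 -0.27 w 0.0293
[np.float64(4.76), 0, 0, 0.9, -24.2, -30.2]
[np.float64(4.76), 0, 0, 0.9, -26.6, -28.0]
[np.float64(4.76), 0, 0, 0.9, -28.9, -25.7]
[np.float64(4.76), 0, 0, 0.9, -30.9, -23.2]
[np.float64(4.76), 0, 0, 0.9, -32.7, -20.6]
[np.float64(4.76), 0, 0, 0.9, -34.3, -17.8]
[np.float64(4.76), 0, 0, 0.9, -35.7, -14.9]
[np.float64(4.76), 0, 0, 0.9, -36.8, -11.9]
```

View pics/e3.png

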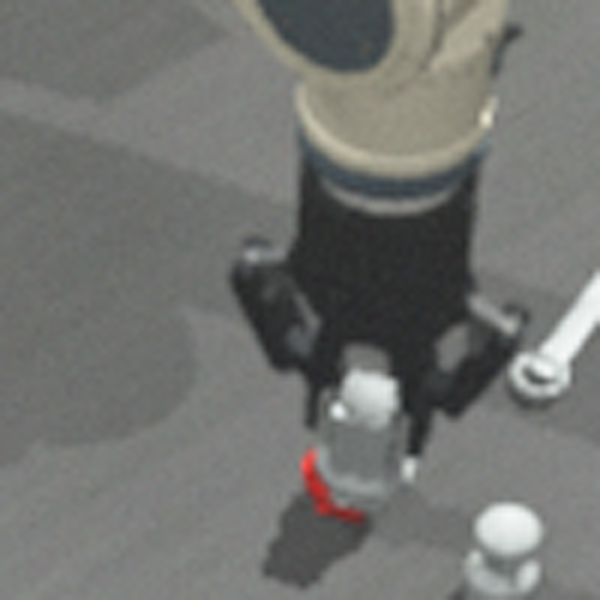

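The former is held upright, with the flange at about crop (365,485). I'll carry it to the socket at 0.17 m height, which clears the 111 mm tool.

```bash
python3 -m handwheel '[[4.76,0,0,0,-24.2,-30.2,0],[4.76,0,0,0,-26.6,-28,0],[4.76,0,0,0,-28.9,-25.7,0],[4.76,0,0,0,-30.9,-23.2,0],[4.76,0,0,0,-32.7,-20.6,0],[4.76,0,0,0,-34.3,-17.8,0],[4.76,0,0,0,-35.7,-14.9,0],[4.76,0,0,0,-36.8,-11.9,0]]'
python3 -m handwheel '[[0,0,0,0,0,0,0],[0,0,0,0,0,0,0]]'
python3 plan.py 0.453 -0.134 0.115 -8.5 1;python3 - <<'E'
from h import *
im=np.mean([env.camera("scene").astype(float) for _ in range(4)],0).astype(np.uint8);np.save("s2.npy",im)
crop("scene",190,150,120,100,6,"pics/f1.png",im)
crop("top",330,220,120,140,4,"pics/f2.png")
o=env.observe();print(o["clock"])
E
```

```text
clock: 10.77
tcp_pos: [0.4484, -0.1358, 0.1614]
orientation: [2.94, 1.568, 2.788]
ft_force: [0.6, -1.6, -4.6]
gripper_width: 0.0291
clock: 10.93
tcp_pos: [0.4487, -0.1362, 0.1615]
orientation: [2.938, 1.568, 2.786]
ft_force: [0.1, 0.4, -3.9]
gripper_width: 0.0294
pos [ 0.4487 -0.1362  0.1615] jaw -8.72 down [-0.002  0.001 -1.   ] clock 10.9333 q6 -0.17 w 0.0294
[np.float64(-0.22), 0, 0, 46.5, 2.8, 4.0]
11.1833
```

View pics/f1.png

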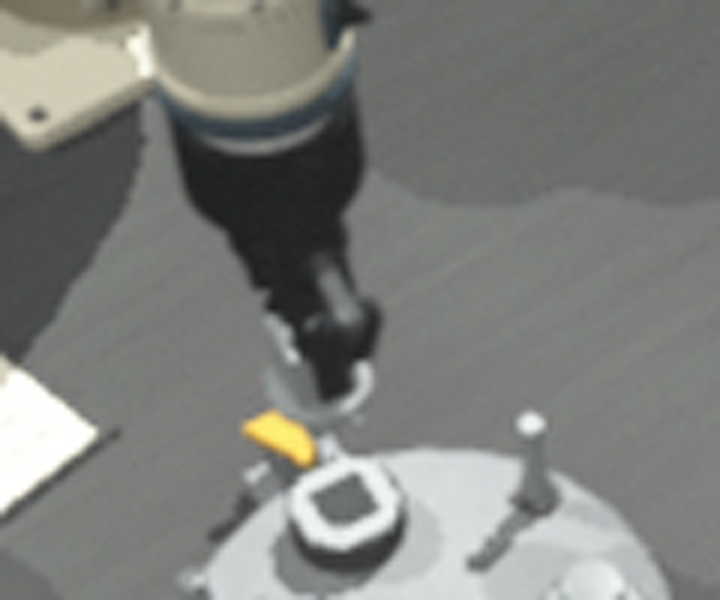

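View pics/f2.png

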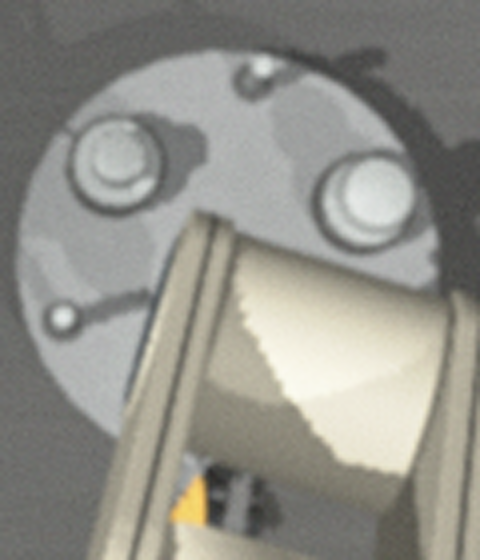

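```bash
python3 - <<'E'
from h import *
o=env.observe();p=o["tcp_pos"]
im=np.load("s2.npy");big=cv2.resize(im[185:225,225:265,::-1],None,fx=14,fy=14,interpolation=cv2.INTER_CUBIC)
for col,dz in(((0,255,0),.0345),((0,0,255),.037)):
  for g in former_pts(p[0],p[1],np.radians(-8.7),p[2]-dz)[:2]:
    q=np.array([proj("scene",a) for a in g]);q=((q-[225,185]+.5)*14).astype(np.int32)
    for k in ([q[-40:-0 or None]] if len(q)>40 else [q[:4],q[4:8]]): cv2.polylines(big,[k],True,col,1)
    if len(q)>40: cv2.polylines(big,[q[:40]],True,col,1)
cv2.imwrite("pics/g1.png",big)
E
```

```text
(no output)
```

View pics/g1.png

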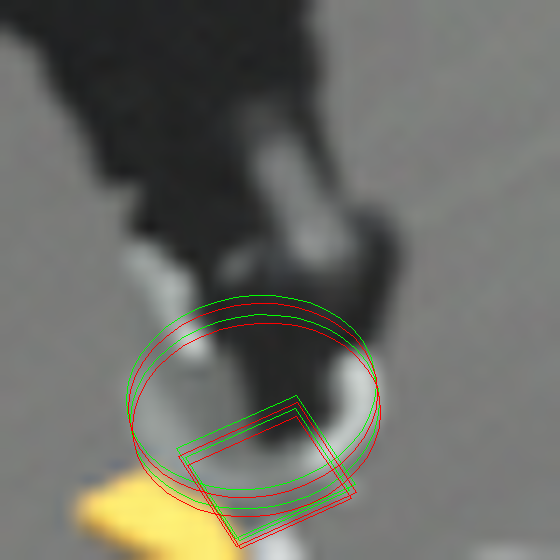

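```bash
python3 -m handwheel '[[0,0,0,20,1.4,2,0],[0,0,0,20,1.4,2,0],[0,0,0,16,0,0,0],[0,0,0,2,0,0,0],[0,0,0,0,0,0,0]]'
python3 plan.py 0.453 -0.134 0.100 -8.5 1;cat > ov.py <<'E'
from h import *
import sys
o=env.observe();p=o["tcp_pos"];dz=.0345
im=np.mean([env.camera("scene").astype(float) for _ in range(2)],0).astype(np.uint8)
c0,r0=225,195
big=cv2.resize(im[r0:r0+45,c0:c0+45,::-1],None,fx=12,fy=12,interpolation=cv2.INTER_CUBIC)
raw=big.copy()
for g in former_pts(p[0],p[1],np.radians(-8.7),p[2]-dz)[:2]:
    q=np.array([proj("scene",a) for a in g]);q=((q-[c0,r0]+.5)*12).astype(np.int32)
    cv2.polylines(big,[q[-40:] if len(q)>40 else q[:4]],True,(0,255,0),1)
    if len(q)>40: cv2.polylines(big,[q[:40]],True,(0,255,0),1)
cv2.imwrite(sys.argv[1],cv2.resize(np.hstack([raw,big]),(800,400)))
E
python3 ov.py pics/h1.png
```

```text
clock: 11.6
tcp_pos: [0.4545, -0.1315, 0.1041]
orientation: [2.973, 1.568, 2.827]
ft_force: [0.3, -0.7, -4.8]
gripper_width: 0.0292
pos [ 0.4545 -0.1315  0.1041] jaw -8.37 down [-0.003  0.001 -1.   ] clock 11.6 q6 -0.16 w 0.0292
[np.float64(0.13), 0, 0, 4.1, -2.7, -1.1]
```

View pics/h1.png

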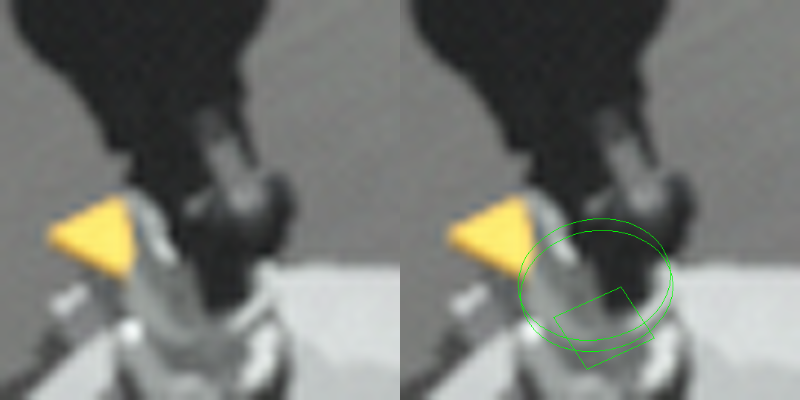

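```bash
python3 -m handwheel '[[0,0,0,3,-2.6,-1.1,0],[0,0,0,0,0,0,0],[0,0,0,0,0,0,0]]'
python3 plan.py 0.453 -0.134 0.098 -8.5 1
python3 -m handwheel '[[0,0,0,2,0,0,0],[0,0,0,0,0,0,0]]'
python3 -m handwheel '[[0,0,0,2,0,0,0],[0,0,0,0,0,0,0]]'
python3 plan.py 0.453 -0.134 0.098 -8.5 1
```

```text
clock: 11.95
tcp_pos: [0.4537, -0.1352, 0.1025]
orientation: [-0.158, 1.57, -0.307]
ft_force: [0.0, -0.4, -4.7]
gripper_width: 0.0293
pos [ 0.4537 -0.1352  0.1025] jaw -8.49 down [ 0.001 -0.    -1.   ] clock 11.95 q6 -0.17 w 0.0293
[np.float64(0.01), 0, 0, 4.5, 1.1, -0.9]
clock: 12.12
tcp_pos: [0.4535, -0.1351, 0.1]
orientation: [-0.142, 1.57, -0.29]
ft_force: [-0.2, -0.5, -5.0]
gripper_width: 0.0296
clock: 12.28
tcp_pos: [0.4533, -0.135, 0.0977]
orientation: [2.955, 1.571, 2.807]
ft_force: [-1.3, -0.1, -4.5]
gripper_width: 0.0294
pos [ 0.4533 -0.135   0.0977] jaw -8.48 down [-0.  0. -1.] clock 12.2833 q6 -0.17 w 0.0294
[np.float64(0.02), 0, 0, -0.3, 0.9, -0.5]
```

Still free, with about 1 mm to go. I'll press down slowly.

```bash
python3 -m handwheel '[[0,0,0,1.5,0.4,0,0],[0,0,0,0,0,0,0]]'
python3 -m handwheel '[[0,0,0,1.5,0,0,0],[0,0,0,0,0,0,0]]'
python3 -m handwheel '[[0,0,0,1.5,0,0,0],[0,0,0,0,0,0,0]]'
```

```text
clock: 12.45
tcp_pos: [0.4534, -0.1345, 0.0962]
orientation: [2.961, 1.57, 2.814]
ft_force: [0.7, -0.6, -4.6]
gripper_width: 0.0292
clock: 12.62
tcp_pos: [0.4534, -0.1346, 0.0947]
orientation: [2.908, 1.571, 2.761]
ft_force: [-0.7, 0.1, -4.5]
gripper_width: 0.0292
clock: 12.78
tcp_pos: [0.4534, -0.1346, 0.0932]
orientation: [2.834, 1.571, 2.686]
ft_force: [-0.2, 1.3, -4.4]
gripper_width: 0.0295
```

```bash
python3 -m handwheel '[[0,0,0,1.5,0,0,0],[0,0,0,0,0,0,0]]'
python3 -m handwheel '[[0,0,0,1.5,0,0,0],[0,0,0,0,0,0,0]]'
python3 -m handwheel '[[0,0,0,2,0,0,0],[0,0,0,0,0,0,0]]'
```

```text
clock: 12.95
tcp_pos: [0.4534, -0.1346, 0.0917]
orientation: [2.912, 1.571, 2.764]
ft_force: [0.2, -0.1, -3.1]
gripper_width: 0.0291
clock: 13.12
tcp_pos: [0.4534, -0.1346, 0.0902]
orientation: [2.916, 1.571, 2.768]
ft_force: [-0.1, -0.0, -5.0]
gripper_width: 0.0288
clock: 13.28
tcp_pos: [0.4533, -0.1346, 0.0881]
orientation: [2.972, 1.57, 2.824]
ft_force: [0.1, -1.2, -4.6]
gripper_width: 0.0294
```

It's entering the recess freely, so the yaw is right. I'll keep going down and watch the force.

```bash
python3 -m handwheel '[[0,0,0,2,0,0,0],[0,0,0,2,0,0,0],[0,0,0,0,0,0,0]]'
python3 -m handwheel '[[0,0,0,2,0,0,0],[0,0,0,2,0,0,0],[0,0,0,0,0,0,0]]'
python3 -m handwheel '[[0,0,0,2,0,0,0],[0,0,0,0,0,0,0]]'
python3 ov.py pics/i1.png
```

```text
clock: 13.53
tcp_pos: [0.4533, -0.1345, 0.084]
orientation: [2.969, 1.57, 2.821]
ft_force: [-0.0, -0.3, -4.9]
gripper_width: 0.0294
clock: 13.78
tcp_pos: [0.4533, -0.1345, 0.08]
orientation: [2.955, 1.57, 2.807]
ft_force: [0.6, 0.8, -5.2]
gripper_width: 0.0292
clock: 13.95
tcp_pos: [0.4534, -0.1346, 0.0781]
orientation: [2.933, 1.57, 2.785]
ft_force: [-0.5, 0.0, -4.4]
gripper_width: 0.0293
```

View pics/i1.png

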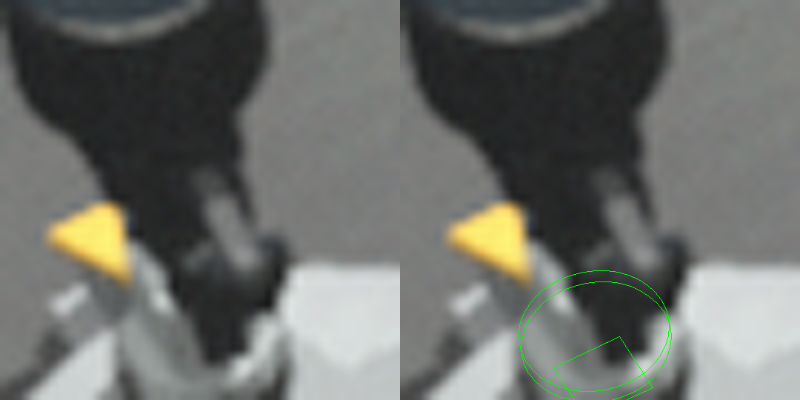

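```bash
python3 -m handwheel '[[0,0,0,1,0,0,0],[0,0,0,0,0,0,0]]'
python3 -m handwheel '[[0,0,0,1,0,0,0],[0,0,0,0,0,0,0]]'
python3 -m handwheel '[[0,0,0,1,0,0,0],[0,0,0,0,0,0,0]]'
python3 -m handwheel '[[0,0,0,1,0,0,0],[0,0,0,0,0,0,0]]'
```

```text
clock: 14.22
tcp_pos: [0.4535, -0.1346, 0.0773]
orientation: [3.141, 1.571, 2.993]
ft_force: [-0.0, -0.1, -5.3]
gripper_width: 0.0289
clock: 14.38
tcp_pos: [0.4536, -0.1346, 0.0768]
orientation: [-0.251, 1.571, -0.399]
ft_force: [-2.1, 1.4, 1.6]
gripper_width: 0.0295
clock: 14.55
tcp_pos: [0.4537, -0.1347, 0.0766]
orientation: [-0.216, 1.57, -0.364]
ft_force: [-5.5, 2.1, 15.0]
gripper_width: 0.0293
clock: 14.72
tcp_pos: [0.4537, -0.1347, 0.0765]
orientation: [-0.172, 1.57, -0.319]
ft_force: [-8.4, 1.8, 27.1]
gripper_width: 0.0292
```

It bottoms at TCP z 0.0766, where the flange on the collar was predicted. I'll ease off, release and retreat.

```bash
python3 -m handwheel '[[0,0,0,-1.5,0,0,0],[0,0,0,0,0,0,0]]' 20
python3 -m handwheel '[[0,0,0,0,0,0,60],[0,0,0,0,0,0,60],[0,0,0,0,0,0,60],[0,0,0,0,0,0,60]]'
python3 -m handwheel '[[0,0,0,-10,0,0,60],[0,0,0,-25,0,0,60],[0,0,0,-35,0,0,60],[0,0,0,-35,0,0,60],[0,0,0,-20,0,0,60]]'
python3 plan.py 0.45 0.2 0.25 -8.5 9
```

```text
clock: 14.88
tcp_pos: [0.4537, -0.1347, 0.0767]
orientation: [-0.161, 1.57, -0.309]
ft_force: [-5.1, 2.1, 11.6]
gripper_width: 0.0295
clock: 15.22
tcp_pos: [0.4538, -0.1347, 0.0758]
orientation: [-0.07, 1.571, -0.218]
ft_force: [0.2, -0.5, -0.1]
gripper_width: 0.051
clock: 15.63
tcp_pos: [0.4547, -0.135, 0.2048]
orientation: [-0.165, 1.567, -0.313]
ft_force: [0.8, -0.2, 0.2]
gripper_width: 0.0509
pos [ 0.4547 -0.135   0.2048] jaw -8.47 down [ 0.004 -0.001 -1.   ] clock 15.6333 q6 -0.17 w 0.0509
[np.float64(0.0), 0, 0, -5.1, 36.7, -6.0]
[np.float64(0.0), 0, 0, -5.1, 36.7, -6.0]
[np.float64(0.0), 0, 0, -5.1, 36.7, -6.0]
[np.float64(0.0), 0, 0, -5.1, 36.7, -6.0]
[np.float64(0.0), 0, 0, -5.1, 36.7, -6.0]
[np.float64(0.0), 0, 0, -5.1, 36.7, -6.0]
[np.float64(0.0), 0, 0, -5.1, 36.7, -6.0]
[np.float64(0.0), 0, 0, -5.1, 36.7, -6.0]
[np.float64(0.0), 0, 0, -5.1, 36.7, -6.0]
```

```bash
python3 -m handwheel '[[0,0,0,-5,36,-6,60],[0,0,0,-5,36,-6,60],[0,0,0,-5,36,-6,60],[0,0,0,-5,36,-6,60],[0,0,0,-5,36,-6,60],[0,0,0,-5,36,-6,60],[0,0,0,-5,36,-6,60],[0,0,0,0,0,0,60]]'
python3 - <<'E'
from h import *
t=env.camera("top");s=env.camera("scene")
crop("top",330,220,120,140,5,"pics/j1.png",t);crop("scene",200,170,200,140,4,"pics/j2.png",s)
E
```

```text
clock: 16.3
tcp_pos: [0.4497, 0.1259, 0.2378]
orientation: [0.804, 1.567, 0.661]
ft_force: [0.7, 0.4, 0.2]
gripper_width: 0.0511
```

View pics/j1.png

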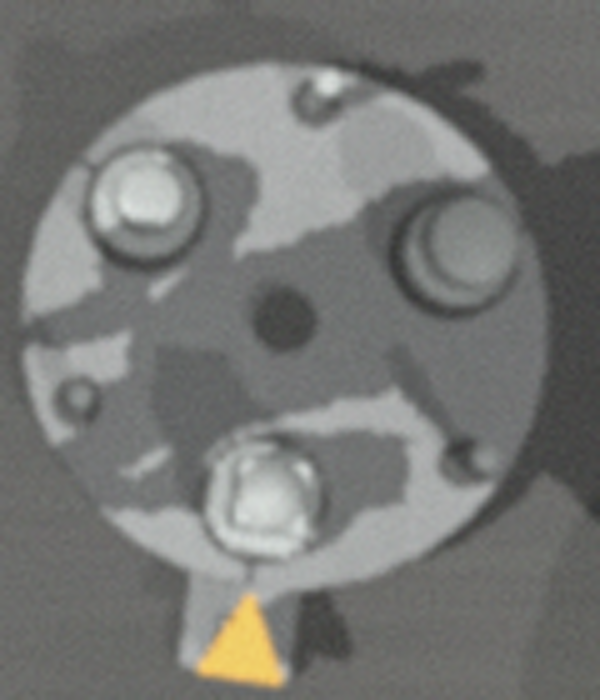

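View pics/j2.png

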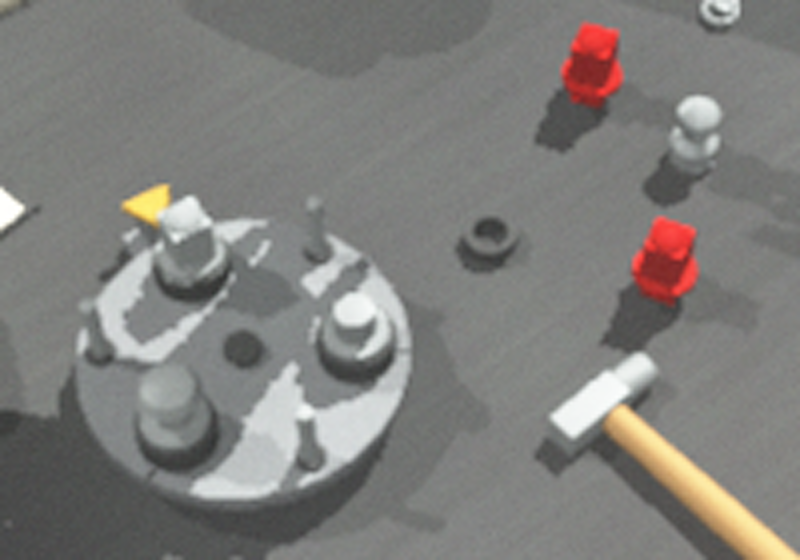

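The former sits upright and flush on the collar: top-view crop (265,497), scene crop (190,240). The index mark at (251,573) still points at the brass tip (251,592). The bystanders haven't moved, and the arm is clear and still. I'm handing in.

```bash
python3 -m handwheel '[[0,0,0,0,0,0,60],[0,0,0,0,0,0,60]]'; python3 -c "
from rig import env
print(env.hand_in())"
```

```text
clock: 16.57
tcp_pos: [0.4489, 0.1197, 0.2358]
orientation: [-2.461, 1.57, -2.611]
ft_force: [-0.2, -0.2, -0.4]
gripper_width: 0.0512
the job is handed in; nothing more can be done
None
```

The former is seated in the empty socket, the socket is at the pointer, and the job is handed in at about 16.6 s of the 72 s allowed. `hand_in` gave no verdict.

- **Turning the table:** I gripped the post opposite the socket and swung it about 120° clockwise. Afterwards the camera put the socket within about 1 mm of the line to the pointer.
- **Fitting the former:** I picked the grey square-bodied former and left the two red look-alikes alone. I lined it up with the recess angle seen in the images (about -8.5°). The tang went in without any turning.
- **Seating:** It stopped on the collar at TCP height 0.0766 m, against a predicted 0.0765 m, with about 27 N at the last press. I then eased off, released it and moved clear.

**Last checks:** in both camera views the former is upright with its flange on the collar, and the table's index mark still points at the brass tip. The neighbouring loose things in view look unmoved. I judged the final pose and the bystanders by eye and didn't measure them again.

**Disagreements:** the two cameras differed by 1–2 mm on the socket centre. An estimate from the arm's own position was about 3 mm off from the cameras. I aimed near the average of the two cameras.

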